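Fit the heating block under the lip of the block heater and latch it

TASK

Fit the loose aluminium tube block into the recess of the bench block heater: its front end has to dip in under the overhanging steel lip before the rear end can drop, so that it finally lies level on the recess floor with its front end beneath the lip. Then swing the steel latch right across the block and let go; leave the other things on the bench where they are.

Things in the scene. Friction and masses are not known exactly. Their poses are not given: they have to be found in the camera images.
- heater: White bench block heater, fixed, 257 x 130 mm; stands at varying places and angles. Origin on the worktop, under the middle of the edge where deck meets recess; x points from deck to lip, y to its left, z up. Flat deck without rails: x -125 to 0, y -65 to 65, top z 45 mm. Recess: x 0 to 116. End wall: x 116 to 132, top z 60 mm.
- recess (a point): Centre of the floor of the heater's recess (heater x 58, y 0, z 27 mm; heater axes). Recess 116 long (x) x 70 mm wide (y), 18 mm deep below the deck; side walls 30 mm thick, level with the deck. The block fits with 6 mm play lengthwise, 3 mm each side; its top is then level with the deck.
- lip_edge (a point): Middle of the lower free edge of the steel lip (heater x 94, y 0, z 53 mm). The lip overhangs the far 22 mm of the recess; underside z 53, top z 60 mm, y -52 to 52. The open part is 94 mm long, so the 110 mm block enters only nose-down. Pushed along x off the deck, it tips nose-down by itself when half is past the edge, and drops level when its rear clears the edge.
- block: Loose aluminium tube block, 110 x 64 x 18 mm (x, y, z), about 0.25 to 0.46 kg, flat top marked with 15 dark round wells. Origin at the centre of its underside; x along its length towards the front end (the end nearer the lip), z up. It starts flat on the heater's deck, askew by up to 0.3 rad and off the middle by up to 14 mm.
- block_front (a point): Centre of the front end face of the block (block x +55 mm, y 0, z 9 mm).
- latch (a joint): Steel latch arm on a vertical pivot at heater x 20, y -50 mm. 14 mm wide, reaches 55 mm from the pivot, z 48.5 to 55.5 mm (3.5 to 10.5 above deck). Rad, anticlockwise from above: 0 = outwards (0.6 rad right of heater +x), 0.6 = along heater +x, 2.17 = across the recess along heater +y (closed), stop 2.2. Stays put (about 1 N to move). Passes over the block only once that is level.
- latch_knob (a point): Black knob, 13 mm diameter, standing 12 mm up on the latch arm, 46 mm from the pivot; its top is 22.5 mm above the deck. This point lies in the middle of the knob's lower half, at heater z 58.5 mm.
- timer: White bench timer, 70 x 66 x 18 mm, lying at the heater's left side; leave alone. Origin under its middle.
- marker: Black and white marker pen, 135 mm long, 17 mm thick, lying at the heater's left side by the deck; leave alone. Origin under its middle.
- petri_dish: Petri dish, 59 mm across, 16 mm high, at the heater's right side by the deck; leave alone. Origin under its middle.
- tape: Roll of masking tape, 100 mm across, 25 mm high; leave alone. Origin under its middle.
- small_bottle: Small reagent bottle with black cap, 50 mm across, 84 mm high, at the back; leave alone. Origin under its middle.
- tip_box: Blue box of pipette tips, 69 x 118 x 52 mm, at the back; leave alone. Origin under its middle.
- beaker: Small amber beaker, 52 mm across, 55 mm high, at the back right; leave alone. Origin under its middle.
- scissors: Scissors with red handles, 199 mm long, 9 mm thick, at the right; leave alone. Origin under its middle.
Things that resemble listed ones, but are neither listed nor needed, are in the scene too. There is more than one size of the block; the job needs the larger.

How it is judged:
By the outcome, as a careful person would: the job done as asked, in the order asked, and still so for the second after the job is handed in, with the robot touching nothing.
It also fails if it takes over 64 s, if anything falls off the work surface, if the arm or the gripper's body presses on something with over 40 N, if the wrist force passes 120 N, or if a joint passes its speed limit or range.

ROBOT

A 6-joint arm with a two-finger parallel gripper is mounted at the origin on a cart in front of the work surface, level with it; the furniture and walls round the work are solid. World frame = base frame: x ahead of the robot, y to its left, z up, the work surface at z = 0. Lengths are in m, angles in rad, forces in N, time in s.
With the tool pointing down it reaches from about 0.25 to 0.8 m from the base axis. Payload 3.9 kg.
Tool frame: the origin (TCP) lies on the centre line of the jaws, within the pads' length; the fingertips stand tip_reach ahead of it and the grasp point (between the pads) lies 6 mm ahead of it (tip_reach is the distance from the TCP to the fingertips, in m); z points along the fingers, y is the line along which they close (so a half turn about z gives the same grasp; the last joint's range is limited). The gripper opens to 85 mm and grips with 20 to 120 N. Pads are 22 mm wide; open, the fingers measure 114 mm over their backs; the gripper's body (76 mm by 85 mm) begins 54 mm behind the grasp point. The pads swing forward as they close: fully open they stand 13 mm farther back than shut.
Start: joints at [1.211, 0.26, -0.138, 1.173, 0, 1.571], TCP at [0.185, 0.491, 0.256] pointing down, gripper open.
Joint ranges: [-2.78, 2.78], [-0.83, 1.72], [-1.28, 1.37], [-1.9, 2.12], [-1.57, 1.48], [-3.14, 3.14]. Speed limits (rad/s): [2.57, 2.57, 3.14, 3.14, 3.14, 3.14].

INTERFACE

Orientations are given as a 3x3 rotation matrix whose columns are the frame's x, y, z axes.
In Python, from cell import observe, capture, get_calibration, hand_in, tip_reach gives the robot as it stands.
- The arm moves only by the shell command python3 -m handwheel 'ROWS'. ROWS is JSON, a list of rows, each an object of numbers: "dx", "dy", "dz": the shift along the tool's x, y, z in mm; "rx", "ry", "rz": the turn, a rotation vector about the tool's x, y, z in rad; "grip": the finger opening in mm, from 0 to 85.4. In form: [{"dx": .., "dy": .., "dz": .., "rx": .., "ry": .., "rz": .., "grip": ..}, ...]. A call has exactly 8 rows; each row is the pose to reach, as a shift and turn from the pose commanded when the call began, along the tool's axes at that moment; what a row does not reach only later rows make up. A row lasts 1/10 s, in which the tool goes at most 50 mm and 8.59 degrees, less where a joint would pass 70% of its speed; a pose out of reach is approached as far as the arm can. A call with a gripper value outside its range is refused whole. The fingers move at their own pace and stop on an object; the grip force is fixed at half the most. Time passes only in rows, so rows that repeat a pose let the fingers close, or fill a call up. It gives the time, the measured TCP pose, the force, the opening and the grip force at its end, in the units of the state.
- observe(): the state, without advancing time (a new reading comes with each control period).
- capture(name): name is "scene" or "top" or "wrist"; returns the picture (400x640x3 uint8, red, green, blue); there is no depth.
- get_calibration(name): a dict with "fx", "fy", "cx", "cy" (pixels), "R" (3x3) and "t" (3): a world point X has camera coordinates R X + t; the wrist camera has in their place "hand_eye" (4x4, takes a point from camera to tool coordinates, whose origin is the TCP and whose axes are the flange's). Camera axes: x right, y down, z forward; pixel columns grow to the right and rows downward; lengths in m; the calibration is good to about 2 mm. The wrist camera is an equidistant fisheye: a pixel r from the principal point sees the ray r / f radians off the axis. A picture is of the moment at which its call begins: read the wrist's pose just before it. get_calibration takes no time and is no camera call.
- hand_in(): hands the job in; it is judged then, once.
The state is a dict: "clock": time; "joint_pos": joint angles; "qd": joint speeds; "joint_efforts": joint torques, N m; "tool_pos": TCP position; "eef_rot": TCP orientation; "ft_force": force on the tool from outside, world axes, zero at the start; "moment": the same for the moment, N m; "grip_width": finger opening in m; "gripper_force": force on a finger pad.
Only numpy, scipy, OpenCV 4.12 (cv2) and the standard library are available. Lean on these libraries where they do the work, as an engineer would, in place of code of your own. Each camera call takes 0.05 s, during which the arm holds its last target. There are 200 camera calls.

## Working session

There is one attempt and no reset: what is moved stays moved. The work goes in short steps, Python scripts to look and compute and a shell command to move; the robot and the scene stay as the last step left them, time stands still between calls to the robot, and variables do not carry over. Pictures are saved under pics/ and viewed, at most 10 in all, crops included, and the job is handed in when it is done.

```bash
mkdir -p pics; python3 - <<'E'
from cell import *
import cv2,numpy as np
print(tip_reach)
s=observe();print(s['tool_pos'],s['eef_rot'],s['clock'],s['grip_width'])
for n in ['top','scene']:
    im=capture(n);cv2.imwrite(f'pics/{n}0.png',im[:,:,::-1])
    print(n,get_calibration(n))
print(get_calibration('wrist'))
a=cv2.imread('pics/top0.png')
E
```

```text
0.025
[0.18462453 0.49079429 0.25546932] [[-9.35968673e-01  3.52082677e-01 -6.57060197e-04]
 [ 3.52083289e-01  9.35966923e-01 -1.81000336e-03]
 [-2.22842156e-05 -1.92544636e-03 -9.99998146e-01]] 0.0 0.0849570251130393
top {'fx': 388.61512450045313, 'fy': 388.61512450045313, 'cx': 318.9380623440031, 'cy': 200.02158221338806, 'R': array([[-0.00346315, -0.99954556,  0.02994446],
       [-0.98301805, -0.00209133, -0.18349696],
       [ 0.18347619, -0.03007142, -0.98256409]]), 't': array([-0.05931918,  0.55865913,  0.99896926])}
scene {'fx': 475.8147879076047, 'fy': 475.8147879076047, 'cx': 318.1406056879298, 'cy': 202.47169595356314, 'R': array([[ 0.45039327, -0.89263284, -0.01877543],
       [-0.60911463, -0.29182816, -0.7374386 ],
       [ 0.65278272,  0.34357377, -0.67515316]]), 't': array([-0.27291621,  0.37916737,  0.99894283])}
{'fx': 309.70691628693146, 'fy': 309.70691628693146, 'cx': 320.48685139964886, 'cy': 196.71819929279914, 'hand_eye': array([[-7.27866412e-04, -9.53134987e-01, -3.02544487e-01,
         7.73919543e-02],
       [ 9.99999640e-01, -8.25733353e-04,  1.95571895e-04,
        -7.38743360e-04],
       [-4.36227490e-04, -3.02544236e-01,  9.53135245e-01,
        -1.18003296e-01],
       [ 0.00000000e+00,  0.00000000e+00,  0.00000000e+00,
         1.00000000e+00]])}
```

View pics/top0.png

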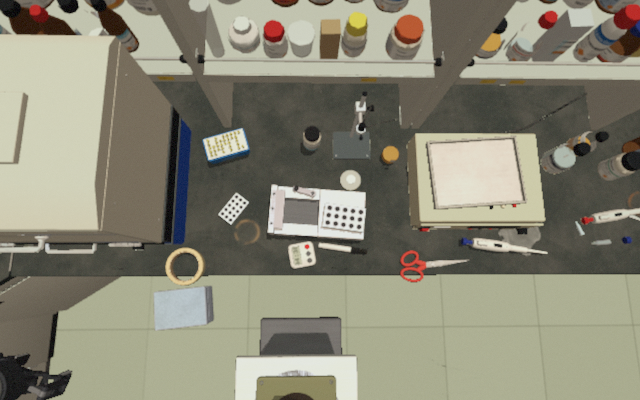

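View pics/scene0.png

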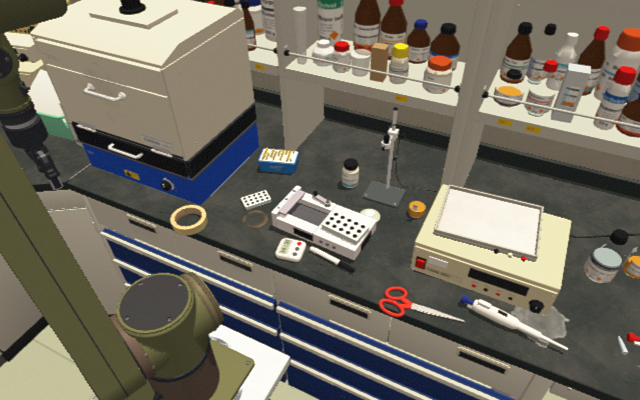

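```bash
cat > h.py <<'E'
import cv2,numpy as np
from cell import *
def ray(n,uv,z,c=None):
    c=c or get_calibration(n); R,t=np.array(c['R']),np.array(c['t'])
    d=R.T@np.array([(uv[0]-c['cx'])/c['fx'],(uv[1]-c['cy'])/c['fy'],1]); o=-R.T@t
    return o+d*(z-o[2])/d[2]
def proj(n,X):
    c=get_calibration(n); p=c['R']@np.array(X)+c['t']
    return np.array([c['fx']*p[0]/p[2]+c['cx'],c['fy']*p[1]/p[2]+c['cy']])
def wells(im,lo,hi,box):
    g=cv2.cvtColor(im,cv2.COLOR_BGR2GRAY); x0,y0,x1,y1=box
    k=8; G=cv2.resize(g[y0:y1,x0:x1],None,fx=k,fy=k,interpolation=cv2.INTER_CUBIC)
    m=(G<110).astype(np.uint8)
    n,l,s,c=cv2.connectedComponentsWithStats(m)
    return [((c[i][0]+.5)/k+x0-.5,(c[i][1]+.5)/k+y0-.5,s[i][4]/k/k) for i in range(1,n) if lo<s[i][4]/k/k<hi]
E
python3 - <<'E'
from h import *
im=cv2.imread('pics/top0.png')
w=wells(im,8,60,(318,195,372,240))
for a in w: print(np.round(a,1),np.round(ray('top',a[:2],.063),4))
cv2.imwrite('pics/c1.png',cv2.resize(im[178:248,260:372],None,fx=7,fy=7,interpolation=cv2.INTER_CUBIC))
s=cv2.imread('pics/scene0.png')
cv2.imwrite('pics/c2.png',cv2.resize(s[180:264,264:384],None,fx=6.6,fy=6.6,interpolation=cv2.INTER_CUBIC))
E
```

```text
[317.9 205.8   8.6] [ 0.5411 -0.0564  0.063 ]
[329.2 207.3   8.2] [ 0.5371 -0.0869  0.063 ]
[337.  208.4   8.5] [ 0.534  -0.1075  0.063 ]
[344.8 209.4   8.7] [ 0.5312 -0.1285  0.063 ]
[352.6 210.6   8.5] [ 0.5282 -0.1492  0.063 ]
[360.5 211.6   8.7] [ 0.5253 -0.1703  0.063 ]
[328.2 214.6   8.6] [ 0.5171 -0.0839  0.063 ]
[336.1 215.8   8.5] [ 0.5141 -0.1048  0.063 ]
[343.9 216.9   8.3] [ 0.5111 -0.1258  0.063 ]
[351.7 217.9   8.5] [ 0.5083 -0.1466  0.063 ]
[359.5 219.    8.6] [ 0.5055 -0.1673  0.063 ]
[327.2 222.1   8.6] [ 0.4972 -0.0812  0.063 ]
[335.2 223.1   8.6] [ 0.4945 -0.1023  0.063 ]
[343.  224.2   8.2] [ 0.4916 -0.123   0.063 ]
[350.8 225.4   8.5] [ 0.4885 -0.1437  0.063 ]
[358.6 226.4   8.8] [ 0.4856 -0.1645  0.063 ]
```

View pics/c1.png

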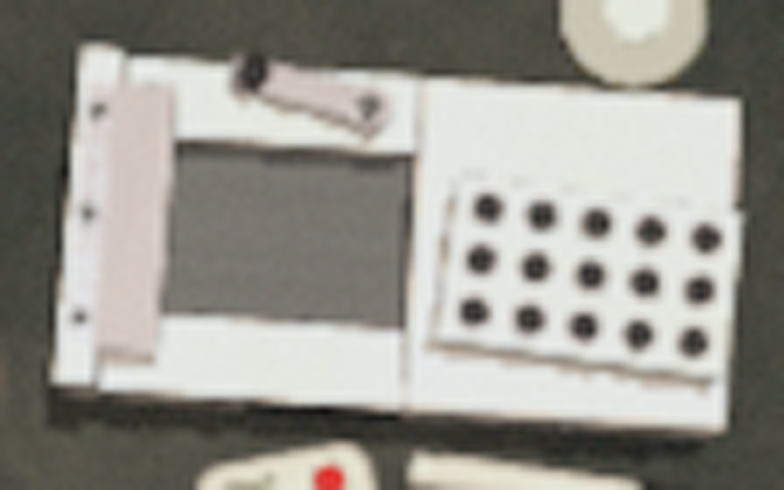

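View pics/c2.png

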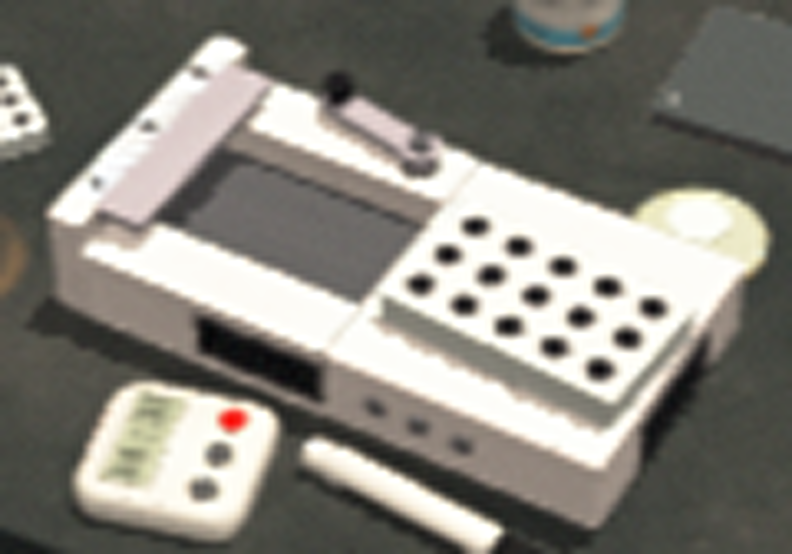

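```bash
cat >> h.py <<'E'
def c1(p): return ((p[0]+.5)/7-.5+260,(p[1]+.5)/7-.5+178)
def c2(p): return ((p[0]+.5)/6.6-.5+264,(p[1]+.5)/6.6-.5+180)
E
python3 - <<'E'
from h import *
# crop pixel, heater xyz mm
P=[((420,78),(0,65,45),'y-'),]
pts=[((420,78),(0,-65,45)),((405,410),(0,65,45)),((742,98),(-125,-65,45)),((727,430),(-125,65,45)),((412,155),(0,-35,45)),((406,326),(0,35,45)),((175,85),(94,-52,60)),((153,360),(94,52,60)),((125,45),(116,-65,60)),((95,388),(116,65,60))]
W=np.array([ray('top',c1(p),h[2]/1e3)[:2] for p,h in pts]); H=np.array([h[:2] for _,h in pts])/1e3
def fit(H,W):
    a=H-H.mean(0);b=W-W.mean(0)
    th=np.arctan2((a[:,0]*b[:,1]-a[:,1]*b[:,0]).sum(),(a*b).sum())
    R=np.array([[np.cos(th),-np.sin(th)],[np.sin(th),np.cos(th)]]);return th,R,W.mean(0)-R@H.mean(0)
th,R,o=fit(H,W)
print('heater top',th,o,np.round(1e3*((W-o)@R-H),1).tolist())
# scene check
s=[((480,160),(0,-65,45)),((330,352),(0,65,45)),((755,262),(-125,-65,45)),((600,468),(-125,65,45)),((268,85),(94,-52,60)),((133,225),(94,52,60))]
W2=np.array([ray('scene',c2(p),h[2]/1e3)[:2] for p,h in s]); H2=np.array([h[:2] for _,h in s])/1e3
t2,R2,o2=fit(H2,W2);print('heater scene',t2,o2,np.round(1e3*((W2-o2)@R2-H2),1).tolist())
for n,f,b,wd in(('top','top0',(320,200,372,240),0),('scene','scene0',(320,205,376,250),0)):
    im=cv2.imread(f'pics/{f}.png'); w=wells(im,5,60,b)
    w=np.array([ray(n,a[:2],.063)[:2] for a in w]); (c,sz,an)=cv2.minAreaRect((w*1e3).astype(np.float32))
    w0=w.mean(0); v=np.linalg.svd(w-w0)[2][0]; v*=np.sign(v[1])
    print(n,len(w),w0,'ang',np.arctan2(v[1],v[0]),sz,'in heater',(w0-o)@R*1e3,np.arctan2(v[1],v[0])-th,'h2',(w0-o2)@R2*1e3)
k=ray('top',c1((253,72)),.066)[:2];pv=ray('top',c1((370,108)),.056)[:2]
print('knob top',(k-o)@R*1e3,'pivot',(pv-o)@R*1e3)
k=ray('scene',c2((338,85)),.0665)[:2];print('knob scene',(k-o2)@R2*1e3)
E
```

```text
heater top 1.5079992897311802 [ 0.52690064 -0.05818959] [[0.5, 0.2], [-1.5, 0.4], [-1.2, -0.1], [-0.2, 0.3], [1.8, 1.1], [0.1, -1.9], [0.7, -0.5], [0.9, 1.8], [-0.9, -2.0], [-0.1, 0.7]]
heater scene 1.51259694495103 [ 0.52739197 -0.06051135] [[-0.3, -0.5], [-1.9, -2.3], [-3.1, -0.8], [1.4, 0.4], [0.3, 3.1], [3.6, 0.1]]
top 16 [ 0.50768035 -0.12390376] ang 1.6134197294108252 (84.4390640258789, 81.3355712890625) in heater [-66.79081792  15.05847073] 0.10542043967964498 h2 [-64.43162899  15.99093355]
scene 21 [ 0.49833318 -0.11747577] ang 0.30990534936776126 (128.30580139160156, 124.78445434570312) in heater [-60.96208702  24.7906047 ] -1.198093940363419 h2 [-58.55821485  25.69616626]
knob top [ 64.87306856 -58.31145122] pivot [ 19.26481242 -49.25376986]
knob scene [ 64.11921585 -57.11593787]
```

```bash
cat >> h.py <<'E'
from scipy.spatial.transform import Rotation as Ro
TH=1.509; O=np.array([.527,-.059])
RH=np.array([[np.cos(TH),-np.sin(TH)],[np.sin(TH),np.cos(TH)]])
def go(x,y,z,yaw=0):
    """heater x,y,z mm, yaw: tool x rel. heater x; prints row shift"""
    s=observe(); p=np.array(s['tool_pos']);R=np.array(s['eef_rot'])
    w=np.r_[O+RH@np.array([x,y])/1e3,z/1e3]; a=TH+yaw
    T=np.array([[np.cos(a),np.sin(a),0],[np.sin(a),-np.cos(a),0],[0,0,-1]])
    print('now heater',np.round(np.r_[(p[:2]-O)@RH,p[2]]*1e3,1),'t',round(s['clock'],2),'F',np.round(s['ft_force'],1),'grip',round(s['grip_width']*1e3,1),s['gripper_force'])
    print('row d',np.round(R.T@(w-p)*1e3,1),'r',np.round(Ro.from_matrix(R.T@T).as_rotvec(),4))
E
python3 -c "
from h import *
go(-83,12.7,160,-.075)"
```

```text
now heater [527.7 375.6 255.5] t 0.1 F [ 0.4  0.4 -0. ] grip 85.3 0.0
row d [-526.3 -477.    96.4] r [-1.5000e-03  1.2000e-03  1.3478e+00]
```

```bash
r='{"dx":-526,"dy":-477,"dz":0,"rx":0,"ry":0,"rz":1.348,"grip":85}'; python3 -m handwheel '[{"dx":-526,"dy":-477,"dz":0,"rx":0,"ry":0,"rz":1.348,"grip":85},{"dx":-526,"dy":-477,"dz":0,"rx":0,"ry":0,"rz":1.348,"grip":85},{"dx":-526,"dy":-477,"dz":0,"rx":0,"ry":0,"rz":1.348,"grip":85},{"dx":-526,"dy":-477,"dz":0,"rx":0,"ry":0,"rz":1.348,"grip":85},{"dx":-526,"dy":-477,"dz":0,"rx":0,"ry":0,"rz":1.348,"grip":85},{"dx":-526,"dy":-477,"dz":0,"rx":0,"ry":0,"rz":1.348,"grip":85},{"dx":-526,"dy":-477,"dz":0,"rx":0,"ry":0,"rz":1.348,"grip":85},{"dx":-526,"dy":-477,"dz":0,"rx":0,"ry":0,"rz":1.348,"grip":85}]'; python3 -c "
from h import *
go(-83,12.7,160,-.075)"
```

```text
clock: 0.9
tool_pos: [0.3678, 0.1336, 0.2562]
eef_rot: [[-0.005, 1.0, 0.0], [1.0, 0.005, 0.0], [0.0, 0.0, -1.0]]
ft_force: [1.2, 0.7, -0.0]
grip_width: 0.0851
gripper_force: 0.0
now heater [182.4 170.8 256.2] t 0.9 F [ 1.2  0.7 -0. ] grip 85.1 0.0
row d [-275.4  140.    96.2] r [ 1.000e-04 -1.000e-04  1.419e-01]
```

```bash
python3 -m handwheel '[{"dx":-275,"dy":140,"dz":0,"rx":0,"ry":0,"rz":0.142,"grip":85},{"dx":-275,"dy":140,"dz":0,"rx":0,"ry":0,"rz":0.142,"grip":85},{"dx":-275,"dy":140,"dz":0,"rx":0,"ry":0,"rz":0.142,"grip":85},{"dx":-275,"dy":140,"dz":0,"rx":0,"ry":0,"rz":0.142,"grip":85},{"dx":-275,"dy":140,"dz":0,"rx":0,"ry":0,"rz":0.142,"grip":85},{"dx":-275,"dy":140,"dz":0,"rx":0,"ry":0,"rz":0.142,"grip":85},{"dx":-275,"dy":140,"dz":96,"rx":0,"ry":0,"rz":0.142,"grip":85},{"dx":-275,"dy":140,"dz":96,"rx":0,"ry":0,"rz":0.142,"grip":85}]'; python3 -c "
from h import *
go(-83,12.7,75,-.075)
cv2.imwrite('pics/w1.png',capture('wrist')[:,:,::-1])"
```

```text
clock: 1.7
tool_pos: [0.5126, -0.1402, 0.1598]
eef_rot: [[0.133, 0.991, 0.004], [0.991, -0.133, -0.001], [-0.0, 0.004, -1.0]]
ft_force: [1.2, -0.6, -0.4]
grip_width: 0.085
gripper_force: 0.0
now heater [-81.9   9.3 159.8] t 1.7 F [ 1.2 -0.6 -0.4] grip 85.0 0.0
row d [-1.3 -3.6 84.8] r [0.0041 0.0005 0.0029]
```

View pics/w1.png

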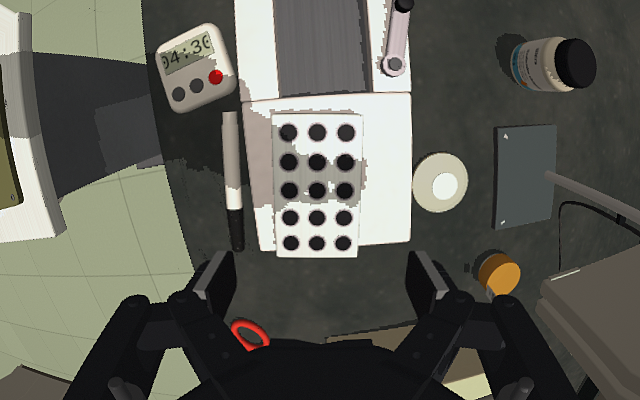

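```bash
python3 -m handwheel '[{"dx":-1,"dy":-3.5,"dz":30,"rx":0.004,"ry":0,"rz":0.003,"grip":85},{"dx":-1,"dy":-3.5,"dz":60,"rx":0.004,"ry":0,"rz":0.003,"grip":85},{"dx":-1,"dy":-3.5,"dz":80,"rx":0.004,"ry":0,"rz":0.003,"grip":85},{"dx":-1,"dy":-3.5,"dz":92,"rx":0.004,"ry":0,"rz":0.003,"grip":85},{"dx":-1,"dy":-3.5,"dz":92.5,"rx":0.004,"ry":0,"rz":0.003,"grip":60},{"dx":-1,"dy":-3.5,"dz":92.5,"rx":0.004,"ry":0,"rz":0.003,"grip":60},{"dx":-1,"dy":-3.5,"dz":92.5,"rx":0.004,"ry":0,"rz":0.003,"grip":60},{"dx":-1,"dy":-3.5,"dz":92.5,"rx":0.004,"ry":0,"rz":0.003,"grip":60}]'; python3 -c "
from h import *
go(-28,1.2,68,0)"
```

```text
clock: 2.55
tool_pos: [0.5083, -0.1387, 0.0693]
eef_rot: [[0.134, 0.991, -0.001], [0.991, -0.134, -0.0], [-0.0, -0.001, -1.0]]
ft_force: [0.9, -0.1, 4.4]
grip_width: 0.0622
gripper_force: 68.4
now heater [-80.7  13.8  69.3] t 2.55 F [ 0.9 -0.1  4.4] grip 62.2 68.43304753303528
row d [53.4  8.7  1.3] r [-0.001   0.0002 -0.0721]
```

```bash
python3 -m handwheel '[{"dx":0,"dy":0,"dz":-3.5,"rx":0,"ry":0,"rz":0,"grip":60},{"dx":15,"dy":4,"dz":-3.5,"rx":0,"ry":0,"rz":-0.03,"grip":60},{"dx":30,"dy":8,"dz":-3.5,"rx":0,"ry":0,"rz":-0.06,"grip":60},{"dx":45,"dy":9.3,"dz":-3.5,"rx":0,"ry":0,"rz":-0.072,"grip":60},{"dx":53.4,"dy":9.3,"dz":-3.5,"rx":0,"ry":0,"rz":-0.072,"grip":60},{"dx":53.4,"dy":9.3,"dz":-3.5,"rx":0,"ry":0,"rz":-0.072,"grip":60},{"dx":53.4,"dy":9.3,"dz":-2,"rx":0,"ry":0,"rz":-0.072,"grip":60},{"dx":53.4,"dy":9.3,"dz":-2,"rx":0,"ry":0,"rz":-0.072,"grip":60}]'; python3 - <<'E'
from h import *
go(-28,.6,68,0)
cv2.imwrite('pics/top1.png',capture('top')[:,:,::-1])
im=capture('wrist')[:,:,::-1];cv2.imwrite('pics/w2.png',im)
E
```

```text
clock: 3.35
tool_pos: [0.5231, -0.0869, 0.0695]
eef_rot: [[0.062, 0.998, -0.004], [0.998, -0.062, 0.0], [0.0, -0.004, -1.0]]
ft_force: [-0.1, -0.6, -4.3]
grip_width: 0.0627
gripper_force: 67.6
now heater [-28.1   2.2  69.5] t 3.35 F [-0.1 -0.6 -4.3] grip 62.7 67.56601810455322
row d [0.1 1.6 1.5] r [-0.0044 -0.0001 -0.0004]
```

View pics/w2.png

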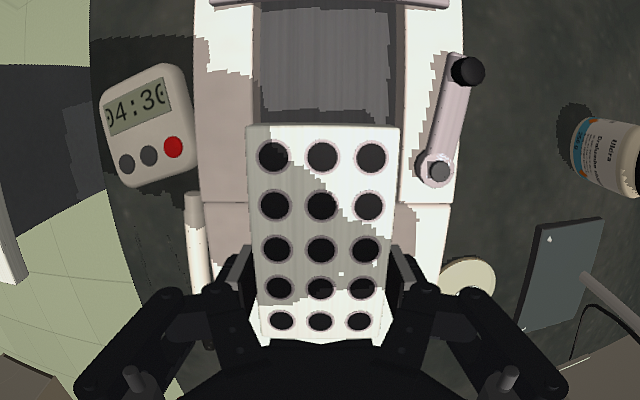

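```bash
cat >> h.py <<'E'
def wray(uv,z,s=None):
    c=get_calibration('wrist'); s=s or observe(); HE=np.array(c['hand_eye'])
    d=np.array([uv[0]-c['cx'],uv[1]-c['cy']]); r=np.hypot(*d); a=r/c['fx']
    v=np.r_[d/r*np.sin(a),np.cos(a)]; R=np.array(s['eef_rot'])
    o=np.array(s['tool_pos'])+R@HE[:3,3]; v=R@HE[:3,:3]@v
    X=o+v*(z-o[2])/v[2]; return np.round(np.r_[(X[:2]-O)@RH,X[2]]*1e3,1)
E
python3 - <<'E'
from h import *
g=cv2.imread('pics/w2.png')
for p in [(247,127),(398,128),(273,157),(322,157),(371,157),(282,321),(359,321)]: print('blk',wray(p,.063))
for p in [(258,100),(397,100),(196,203),(450,204),(261,20),(394,20),(210,6)]: print('htr',wray(p,.045))
t=cv2.imread('pics/top1.png')
w=[a for a in wells(t,5,60,(285,195,345,240))]
for a in w: 
  X=ray('top',a[:2],.063)[:2]; print(np.round((X-O)@RH*1e3,1),round(a[2],1))
E
```

```text
blk [38.7 32.3 63. ]
blk [ 38.2 -29.3  63. ]
blk [25.9 21.9 63. ]
blk [25.8  1.7 63. ]
blk [ 25.9 -18.4  63. ]
blk [-58.9  22.5  63. ]
blk [-58.9 -17.5  63. ]
htr [49.7 31.1 45. ]
htr [ 49.9 -33.   45. ]
htr [-0.3 66.6 45. ]
htr [ -0.9 -64.5  45. ]
htr [87.9 29.5 45. ]
htr [ 88.3 -31.5  45. ]
htr [98.  54.7 45. ]
[ 67.4 -26.8] 42.6
```

```bash
python3 -m handwheel '[{"dx":0,"dy":1,"dz":-1.5,"rx":0,"ry":0,"rz":0.004,"grip":60},{"dx":0,"dy":2,"dz":-1.5,"rx":0,"ry":0,"rz":0.008,"grip":60},{"dx":0,"dy":2,"dz":-1.5,"rx":0,"ry":0,"rz":0.008,"grip":60},{"dx":0,"dy":2,"dz":0,"rx":0,"ry":0,"rz":0.008,"grip":60},{"dx":0,"dy":2,"dz":0,"rx":0,"ry":0,"rz":0.008,"grip":60},{"dx":0,"dy":2,"dz":0,"rx":0,"ry":0,"rz":0.008,"grip":80},{"dx":0,"dy":2,"dz":-2,"rx":0,"ry":0,"rz":0.008,"grip":80},{"dx":0,"dy":2,"dz":-2,"rx":0,"ry":0,"rz":0.008,"grip":80}]'; python3 - <<'E'
from h import *
go(-93,0,73,0)
E
```

```text
clock: 4.25
tool_pos: [0.5262, -0.087, 0.0726]
eef_rot: [[0.07, 0.998, -0.002], [0.998, -0.07, 0.0], [0.0, -0.002, -1.0]]
ft_force: [0.3, -0.3, -0.2]
grip_width: 0.0802
gripper_force: 0.0
now heater [-28.   -0.9  72.6] t 4.25 F [ 0.3 -0.3 -0.2] grip 80.2 0.0
row d [-65.   -0.4  -0.4] r [-0.0021 -0.0001 -0.0082]
```

```bash
python3 -m handwheel '[{"dx":0,"dy":0,"dz":-30,"rx":0,"ry":0,"rz":0,"grip":80},{"dx":0,"dy":0,"dz":-50,"rx":0,"ry":0,"rz":0,"grip":80},{"dx":-40,"dy":0,"dz":-50,"rx":0,"ry":0,"rz":0,"grip":30},{"dx":-67,"dy":0,"dz":-50,"rx":0,"ry":0,"rz":0,"grip":30},{"dx":-67,"dy":0,"dz":-50,"rx":0,"ry":0,"rz":0,"grip":30},{"dx":-67,"dy":0,"dz":-50,"rx":0,"ry":0,"rz":0,"grip":30},{"dx":-67,"dy":0,"dz":-50,"rx":0,"ry":0,"rz":0,"grip":30},{"dx":-67,"dy":0,"dz":-50,"rx":0,"ry":0,"rz":0,"grip":30}]'; python3 - <<'E'
from h import *
go(-93,0,73,0)
im=capture('wrist')[:,:,::-1];cv2.imwrite('pics/w3.png',im)
E
```

```text
clock: 5.05
tool_pos: [0.5208, -0.1529, 0.1217]
eef_rot: [[0.069, 0.998, -0.004], [0.998, -0.069, 0.001], [0.001, -0.004, -1.0]]
ft_force: [-0.4, 0.2, -0.3]
grip_width: 0.0299
gripper_force: 0.0
now heater [-94.1   0.4 121.7] t 5.05 F [-0.4  0.2 -0.3] grip 29.9 0.0
row d [ 1.   0.6 48.7] r [-0.0043 -0.0006 -0.007 ]
```

View pics/w3.png

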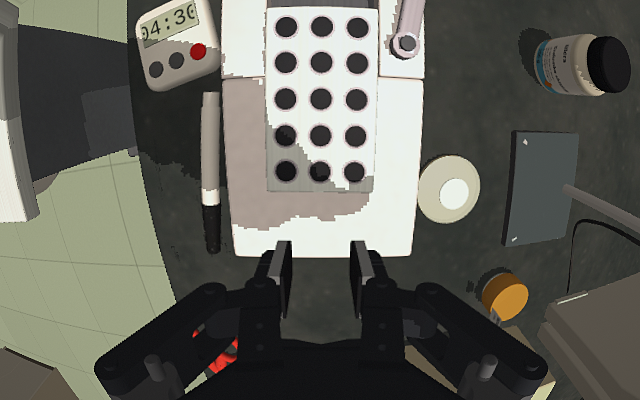

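```bash
python3 - <<'E'
from h import *
im=cv2.imread('pics/w3.png')
w=wells(im,60,900,(270,12,375,186))
W=np.array([wray(a[:2],.063)[:2] for a in w if 250<a[2]]);print(W.tolist())
print('rear',wray((320,192),.063),'deck',[wray(p,.045).tolist() for p in((236,256),(412,256),(229,78),(421,78))])
E
python3 -m handwheel '[{"dx":0,"dy":0,"dz":20,"rx":0,"ry":0,"rz":-0.007,"grip":30},{"dx":0,"dy":0,"dz":40,"rx":0,"ry":0,"rz":-0.007,"grip":30},{"dx":0,"dy":0,"dz":46,"rx":0,"ry":0,"rz":-0.007,"grip":30},{"dx":0,"dy":0,"dz":48,"rx":0,"ry":0,"rz":-0.007,"grip":30},{"dx":0,"dy":0,"dz":48,"rx":0,"ry":0,"rz":-0.007,"grip":30},{"dx":0,"dy":0,"dz":48,"rx":0,"ry":0,"rz":-0.007,"grip":30},{"dx":0,"dy":0,"dz":48,"rx":0,"ry":0,"rz":-0.007,"grip":30},{"dx":0,"dy":0,"dz":48,"rx":0,"ry":0,"rz":-0.007,"grip":30}]'; python3 - <<'E'
from h import *
go(-50,0,73,0)
E
```

```text
[[26.5, -0.6], [26.9, 19.4], [26.1, -20.7], [5.8, 19.8], [5.4, -0.2], [5.1, -20.2], [-15.2, 20.3], [-15.6, 0.2], [-16.0, -19.8], [-36.5, 20.9], [-36.7, 0.6], [-37.0, -19.4], [-57.3, 21.2], [-58.0, 1.3], [-58.4, -19.0]]
rear [-70.4   1.   63. ] deck [[-124.1, 63.0, 45.0], [-125.1, -65.9, 45.0], [0.2, 58.2, 45.0], [-0.3, -63.7, 45.0]]
clock: 5.9
tool_pos: [0.5212, -0.1539, 0.0744]
eef_rot: [[0.063, 0.998, -0.003], [0.998, -0.063, 0.0], [0.0, -0.003, -1.0]]
ft_force: [0.8, 0.1, -0.1]
grip_width: 0.0298
gripper_force: 0.0
now heater [-95.   -0.   74.4] t 5.9 F [ 0.8  0.1 -0.1] grip 29.8 0.0
row d [45.  -0.1  1.4] r [-0.0028 -0.     -0.0012]
```

```bash
python3 -m handwheel '[{"dx":8,"dy":0,"dz":1,"rx":0,"ry":0,"rz":0,"grip":30},{"dx":13,"dy":0,"dz":1,"rx":0,"ry":0,"rz":0,"grip":30},{"dx":17,"dy":0,"dz":1,"rx":0,"ry":0,"rz":0,"grip":30},{"dx":21,"dy":0,"dz":1,"rx":0,"ry":0,"rz":0,"grip":30},{"dx":25,"dy":0,"dz":1,"rx":0,"ry":0,"rz":0,"grip":30},{"dx":28,"dy":0,"dz":1,"rx":0,"ry":0,"rz":0,"grip":30},{"dx":28,"dy":0,"dz":1,"rx":0,"ry":0,"rz":0,"grip":30},{"dx":28,"dy":0,"dz":1,"rx":0,"ry":0,"rz":0,"grip":30}]'; python3 - <<'E'
from h import *
go(-30,0,73,0)
im=capture('wrist')[:,:,::-1];cv2.imwrite('pics/w4.png',im)
w=wells(im,60,900,(240,0,400,200))
for a in w:
    if a[2]>250: print(wray(a[:2],.063)[:2],round(a[2]))
E
```

```text
clock: 6.7
tool_pos: [0.5225, -0.1253, 0.0727]
eef_rot: [[0.063, 0.998, -0.004], [0.998, -0.063, 0.002], [0.001, -0.004, -1.0]]
ft_force: [-0.1, -0.6, 0.5]
grip_width: 0.0302
gripper_force: 0.1
now heater [-66.4   0.4  72.7] t 6.7 F [-0.1 -0.6  0.5] grip 30.2 0.08486826622970511
row d [36.4  0.4 -0.2] r [-0.0039 -0.0014 -0.0009]
[ 42.2 -14.1] 495
[41.1  1.1] 667
[41.1 21.2] 651
[ 41.  -18.9] 649
[20.   1.2] 696
[20.  21.2] 681
[ 20.  -18.9] 675
[-1.1 21.4] 705
[-1.1  1.2] 682
[ -1.1 -18.9] 660
[-22.2  21.3] 707
[-22.4   1.4] 673
[-22.2 -18.9] 614
```

```bash
python3 - <<'E'
from h import *
im=cv2.imread('pics/w4.png');g=cv2.GaussianBlur(cv2.cvtColor(im,cv2.COLOR_BGR2GRAY),(3,3),0).astype(int)
print(observe()['clock'])
for r in (6,12,20,30,90,110,130):
    d=np.diff(g[r]);i=[k for k in range(150,500) if abs(d[k])>18 and abs(d[k])==max(abs(d[k-3:k+4]))]
    print(r,[(k,d[k],wray((k+.5,r),.045)[1],wray((k+.5,r),.027)[1]) for k in i])
E
```

```text
6.75
6 [(193, np.int64(70), np.float64(63.2), np.float64(71.0)), (395, np.int64(-69), np.float64(-34.7), np.float64(-39.0)), (424, np.int64(-42), np.float64(-49.3), np.float64(-55.4)), (433, np.int64(-44), np.float64(-54.0), np.float64(-60.7)), (451, np.int64(-25), np.float64(-63.8), np.float64(-71.7)), (463, np.int64(-41), np.float64(-70.6), np.float64(-79.3))]
12 [(150, np.int64(34), np.float64(88.4), np.float64(99.3)), (177, np.int64(-32), np.float64(72.1), np.float64(81.0)), (192, np.int64(77), np.float64(63.6), np.float64(71.5)), (395, np.int64(-68), np.float64(-34.6), np.float64(-38.9)), (425, np.int64(-44), np.float64(-49.7), np.float64(-55.9)), (432, np.int64(-44), np.float64(-53.4), np.float64(-60.0)), (462, np.int64(-49), np.float64(-69.8), np.float64(-78.5))]
20 [(164, np.int64(39), np.float64(79.6), np.float64(89.4)), (183, np.int64(-19), np.float64(68.5), np.float64(76.9)), (192, np.int64(74), np.float64(63.5), np.float64(71.3)), (242, np.int64(-25), np.float64(37.6), np.float64(42.2)), (260, np.int64(-53), np.float64(28.8), np.float64(32.3)), (281, np.int64(50), np.floa
[... 2327 characters left out ...]
92, np.int64(44), np.float64(63.9), np.float64(71.7)), (268, np.int64(46), np.float64(25.2), np.float64(28.3)), (395, np.int64(-58), np.float64(-34.7), np.float64(-39.0)), (454, np.int64(-81), np.float64(-65.3), np.float64(-73.4))]
130 [(195, np.int64(47), np.float64(62.8), np.float64(70.5)), (256, np.int64(-42), np.float64(31.3), np.float64(35.1)), (285, np.int64(82), np.float64(17.3), np.float64(19.4)), (304, np.int64(-61), np.float64(8.3), np.float64(9.3)), (334, np.int64(71), np.float64(-5.7), np.float64(-6.5)), (353, np.int64(-65), np.float64(-14.7), np.float64(-16.5)), (382, np.int64(62), np.float64(-28.6), np.float64(-32.2)), (450, np.int64(-40), np.float64(-63.7), np.float64(-71.6))]
```

```bash
python3 -m handwheel '[{"dx":-6,"dy":0,"dz":0,"rx":0,"ry":0,"rz":0,"grip":30},{"dx":-6,"dy":0,"dz":-40,"rx":0,"ry":0,"rz":0,"grip":60},{"dx":20,"dy":-0.6,"dz":-40,"rx":0,"ry":0,"rz":0,"grip":85},{"dx":27,"dy":-0.6,"dz":-40,"rx":0,"ry":0,"rz":0,"grip":85},{"dx":27,"dy":-0.6,"dz":-40,"rx":0,"ry":0,"rz":0,"grip":85},{"dx":27,"dy":-0.6,"dz":-20,"rx":0,"ry":0,"rz":0,"grip":85},{"dx":27,"dy":-0.6,"dz":0,"rx":0,"ry":0,"rz":0,"grip":85},{"dx":27,"dy":-0.6,"dz":4,"rx":0,"ry":0,"rz":0,"grip":85}]'; python3 - <<'E'
from h import *
go(-40,.6,69,0)
E
```

```text
clock: 7.55
tool_pos: [0.521, -0.099, 0.0661]
eef_rot: [[0.063, 0.998, -0.01], [0.998, -0.063, 0.001], [0.001, -0.01, -1.0]]
ft_force: [-0.2, 0.3, 0.1]
grip_width: 0.085
gripper_force: 0.0
now heater [-40.3   3.6  66.1] t 7.55 F [-0.2  0.3  0.1] grip 85.0 0.0
row d [ 0.3  2.9 -2.9] r [-0.0097 -0.0006 -0.0016]
```

```bash
python3 -m handwheel '[{"dx":0,"dy":1,"dz":-2,"rx":-0.003,"ry":0,"rz":0,"grip":60},{"dx":0,"dy":1,"dz":-2,"rx":-0.003,"ry":0,"rz":0,"grip":60},{"dx":0,"dy":1,"dz":-2,"rx":-0.003,"ry":0,"rz":0,"grip":60},{"dx":0,"dy":1,"dz":-2,"rx":-0.003,"ry":0,"rz":0,"grip":60},{"dx":0,"dy":1,"dz":-4,"rx":-0.003,"ry":0,"rz":0,"grip":60},{"dx":0,"dy":3,"dz":-4,"rx":-0.003,"ry":0,"rz":0,"grip":60},{"dx":0,"dy":3,"dz":-4,"rx":-0.003,"ry":0,"rz":0,"grip":60},{"dx":0,"dy":3,"dz":-4,"rx":-0.003,"ry":0,"rz":0,"grip":60}]'; python3 - <<'E'
from h import *
go(-40,-1,69,0)
im=capture('wrist')[:,:,::-1];cv2.imwrite('pics/w5.png',im)
w=wells(im,60,1200,(230,60,400,330))
for a in w:
    if a[2]>250: print(wray(a[:2],.064)[:2],round(a[2]))
g=cv2.GaussianBlur(cv2.cvtColor(im,cv2.COLOR_BGR2GRAY),(3,3),0).astype(int)
for r in (40,60,190,200,210,220,230):
    d=np.diff(g[r]);i=[k for k in range(130,520) if abs(d[k])>18 and abs(d[k])==max(abs(d[k-3:k+4]))]
    print(r,[(k,int(d[k]),float(wray((k+.5,r),.045)[1])) for k in i])
E
```

```text
clock: 8.35
tool_pos: [0.5265, -0.099, 0.0725]
eef_rot: [[0.063, 0.998, -0.001], [0.998, -0.063, 0.0], [0.0, -0.001, -1.0]]
ft_force: [-1.0, 0.1, -4.6]
grip_width: 0.0631
gripper_force: 68.2
now heater [-40.   -1.9  72.5] t 8.35 F [-1.   0.1 -4.6] grip 63.1 68.20592880249023
row d [-0.  -0.9  3.5] r [-0.0013 -0.0001 -0.0012]
[40.8 28. ] 339
[ 43.9 -30.5] 283
[44.5 -1. ] 542
[ 44.7 -18.9] 529
[44.4 17. ] 535
[26.3 -1.1] 615
[ 26.4 -20. ] 600
[26.1 17.9] 618
[ 5.9 -1.1] 675
[  6.2 -21.1] 637
[ 5.8 18.7] 686
[-16.8  19.7] 685
[-16.6  -1.4] 700
[-16.6 -22.4] 659
[-52.3 -39.1] 665
[-41.8 -23.8] 645
[-42.2  20.8] 652
[-42.   -1.5] 656
40 [(187, 46, 63.2), (199, 42, 56.7), (244, -58, 33.8), (378, -20, -28.7), (394, 57, -36.4), (419, -39, -48.8), (433, -47, -56.0), (440, -36, -59.7)]
60 [(158, 24, 79.9), (159, 24, 79.3), (179, -24, 67.6), (186, 46, 63.7), (209, 43, 51.4), (244, -51, 33.8), (385, -30, -32.0), (394, 53, -36.4), (421, -45, -49.8), (429, -44, -53.9), (449, -31, -64.5), (460, -40, -70.5)]
190 [(177, 48, 73.8), (276, 22, 20.1), (323, 40, -3.1), (442, -71, -64.6)]
200 [(177, 44, 74.7), (335, 33, -9.1), (393, -38, -38.4), (404, 36, -44.2), (441, -72, -64.7)]
210 [(177, 38, 75.6), (337, 42, -10.1), (371, 21, -27.4), (393, -41, -38.8), (412, 26, -49.0), (439, -69, -64.3)]
220 [(178, 58, 75.9), (199, 22, 63.1), (259, -44, 29.7), (286, 36, 15.7), (306, -40, 5.5), (333, 44, -8.2), (343, 43, -13.3), (353, -64, -18.4), (380, 81, -32.4), (393, -46, -39.3), (415, 44, -51.3), (438, -88, -64.4)]
230 [(179, 68, 76.4), (198, -26, 64.5), (259, -46, 30.1), (286, 53, 15.9), (306, -42, 5.6), (333, 48, -8.3), (353, -43, -18.6), (380, 71, -32.7), (393, -44, -39.7), (412, 45, -50.2), (437, -87, -64.7)]
```

View pics/w5.png

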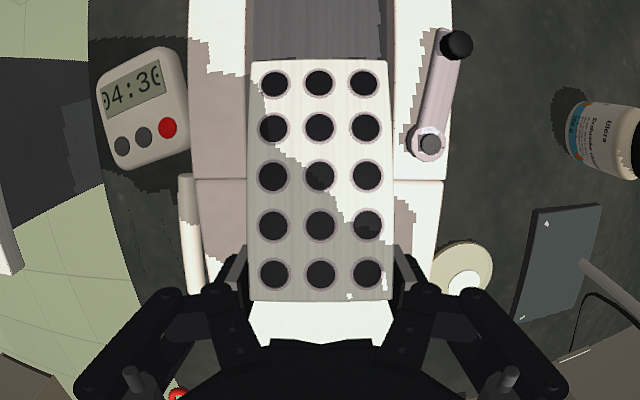

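```bash
python3 -m handwheel '[{"dx":0,"dy":0,"dz":3,"rx":0,"ry":0,"rz":0,"grip":60},{"dx":0,"dy":0,"dz":3,"rx":0,"ry":0,"rz":0,"grip":60},{"dx":0,"dy":0,"dz":3,"rx":0,"ry":0,"rz":0,"grip":75},{"dx":0,"dy":0,"dz":3,"rx":0,"ry":0,"rz":0,"grip":80},{"dx":0,"dy":0,"dz":-20,"rx":0,"ry":0,"rz":0,"grip":80},{"dx":0,"dy":0,"dz":-55,"rx":0,"ry":0,"rz":0,"grip":80},{"dx":-45,"dy":0,"dz":-55,"rx":0,"ry":0,"rz":0,"grip":30},{"dx":-45,"dy":0,"dz":-55,"rx":0,"ry":0,"rz":0,"grip":30}]'; python3 - <<'E'
from h import *
go(-85,-1,73,0)
im=capture('wrist')[:,:,::-1];cv2.imwrite('pics/w6.png',im)
w=wells(im,60,1200,(230,0,400,260))
for a in w:
    if a[2]>180: print(wray(a[:2],.063)[:2],round(a[2]))
E
```

```text
clock: 9.2
tool_pos: [0.5254, -0.1476, 0.1294]
eef_rot: [[0.067, 0.998, 0.003], [0.998, -0.067, -0.003], [-0.003, 0.004, -1.0]]
ft_force: [0.1, 0.5, 0.6]
grip_width: 0.0531
gripper_force: 0.0
now heater [-88.5  -3.9 129.4] t 9.2 F [0.1 0.5 0.6] grip 53.1 0.0
row d [ 3.7 -3.1 56.3] r [ 0.0037  0.0029 -0.0048]
[36.3 29.4] 236
[43.4 -0.2] 238
[ 43.5 -18.7] 237
[43.3 18.3] 236
[26.2 -0.4] 275
[ 26.3 -19.5] 272
[26.1 18.8] 269
[ 7.7 -0.5] 313
[  7.9 -20.4] 309
[ 7.6 19.4] 309
[-12.1  -0.6] 353
[-11.9 -21.2] 342
[-12.2  20. ] 340
[-33.4  -0.7] 369
[-33.2 -22.1] 367
[-33.8  20.8] 406
[-107.9    1.1] 882
```

```bash
python3 -m handwheel '[{"dx":0,"dy":-3,"dz":0,"rx":0.003,"ry":0.003,"rz":-0.004,"grip":30},{"dx":0,"dy":-3,"dz":20,"rx":0.003,"ry":0.003,"rz":-0.004,"grip":30},{"dx":0,"dy":-3,"dz":40,"rx":0.003,"ry":0.003,"rz":-0.004,"grip":30},{"dx":0,"dy":-3,"dz":55,"rx":0.003,"ry":0.003,"rz":-0.004,"grip":30},{"dx":6,"dy":-3,"dz":56,"rx":0.003,"ry":0.003,"rz":-0.004,"grip":30},{"dx":12,"dy":-3,"dz":56,"rx":0.003,"ry":0.003,"rz":-0.004,"grip":30},{"dx":18,"dy":-3,"dz":56,"rx":0.003,"ry":0.003,"rz":-0.004,"grip":30},{"dx":24,"dy":-3,"dz":56,"rx":0.003,"ry":0.003,"rz":-0.004,"grip":30}]'; python3 - <<'E'
from h import *
go(-30,-1,73,0)
E
```

```text
clock: 10.05
tool_pos: [0.5222, -0.119, 0.0719]
eef_rot: [[0.058, 0.998, -0.004], [0.998, -0.058, 0.003], [0.003, -0.004, -1.0]]
ft_force: [-0.1, -1.1, -0.4]
grip_width: 0.03
gripper_force: 0.6
now heater [-60.2   1.1  71.9] t 10.05 F [-0.1 -1.1 -0.4] grip 30.0 0.5948403209913522
row d [30.2  2.2 -1. ] r [-0.0041 -0.0027  0.0035]
```

```bash
python3 -m handwheel '[{"dx":4,"dy":0.5,"dz":-1,"rx":0,"ry":0,"rz":0.003,"grip":30},{"dx":8,"dy":1,"dz":-1,"rx":0,"ry":0,"rz":0.003,"grip":30},{"dx":12,"dy":1,"dz":-1,"rx":0,"ry":0,"rz":0.003,"grip":30},{"dx":16,"dy":1,"dz":-1,"rx":0,"ry":0,"rz":0.003,"grip":30},{"dx":20,"dy":1,"dz":-1,"rx":0,"ry":0,"rz":0.003,"grip":30},{"dx":24,"dy":1,"dz":-1,"rx":0,"ry":0,"rz":0.003,"grip":30},{"dx":27,"dy":1,"dz":-1,"rx":0,"ry":0,"rz":0.003,"grip":30},{"dx":30,"dy":1,"dz":-1,"rx":0,"ry":0,"rz":0.003,"grip":30}]'; python3 - <<'E'
from h import *
go(-12,-1,73,0)
im=capture('wrist')[:,:,::-1];cv2.imwrite('pics/w7.png',im)
w=wells(im,60,1200,(230,0,400,260))
for a in w:
    if a[2]>180: print(wray(a[:2],.063)[:2],round(a[2]))
E
```

```text
clock: 10.85
tool_pos: [0.525, -0.0897, 0.0729]
eef_rot: [[0.062, 0.998, -0.004], [0.998, -0.062, 0.003], [0.003, -0.004, -1.0]]
ft_force: [-0.3, -2.1, -1.2]
grip_width: 0.03
gripper_force: 0.8
now heater [-30.7   0.1  72.9] t 10.85 F [-0.3 -2.1 -1.2] grip 30.0 0.7634413638152182
row d [18.7  1.1 -0.1] r [-0.0039 -0.0031 -0.0002]
[74.9 -2.2] 508
[74.9 15.7] 497
[ 74.8 -20.1] 490
[56.8 -2.2] 568
[56.8 16.2] 559
[ 56.8 -20.7] 555
[37.6 -2.3] 610
[37.6 16.8] 609
[ 37.6 -21.3] 590
[17.2 17.3] 652
[17.1 -2.3] 622
[ 17.2 -22. ] 596
[-4.6 17.8] 632
[-4.7 -2.4] 641
[ -4.7 -22.6] 576
[-22.1  20.6] 348
[-22.1 -19.7] 343
```

```bash
python3 -m handwheel '[{"dx":4,"dy":0.5,"dz":0,"rx":0,"ry":0,"rz":0,"grip":30},{"dx":8,"dy":0.5,"dz":0,"rx":0,"ry":0,"rz":0,"grip":30},{"dx":12,"dy":0.5,"dz":0,"rx":0,"ry":0,"rz":0,"grip":30},{"dx":15,"dy":0.5,"dz":0,"rx":0,"ry":0,"rz":0,"grip":30},{"dx":18,"dy":0.5,"dz":0,"rx":0,"ry":0,"rz":0,"grip":30},{"dx":20,"dy":0.5,"dz":0,"rx":0,"ry":0,"rz":0,"grip":30},{"dx":22,"dy":0.5,"dz":0,"rx":0,"ry":0,"rz":0,"grip":30},{"dx":22,"dy":0.5,"dz":0,"rx":0,"ry":0,"rz":0,"grip":30}]'; python3 - <<'E'
from h import *
go(-8,-1,73,0)
im=capture('wrist')[:,:,::-1];cv2.imwrite('pics/w8.png',im)
w=wells(im,60,1200,(230,0,400,260))
for a in w:
    if a[2]>180: print(wray(a[:2],.045)[:2],round(a[2]))
E
```

```text
clock: 11.7
tool_pos: [0.5269, -0.0673, 0.073]
eef_rot: [[0.061, 0.998, -0.004], [0.998, -0.061, 0.005], [0.004, -0.004, -1.0]]
ft_force: [0.4, 0.8, 0.0]
grip_width: 0.03
gripper_force: 0.0
now heater [-8.3 -0.4 73. ] t 11.7 F [0.4 0.8 0. ] grip 30.0 0.0
row d [ 0.3  0.6 -0. ] r [-0.0039 -0.0045  0.0003]
[77.6 -2.9] 528
[77.6 17.1] 519
[ 77.6 -23. ] 515
[56.5 -2.9] 521
[56.5 17.2] 514
[ 56.5 -23. ] 504
[35.3 17.1] 555
[35.3 -2.7] 512
[ 35.4 -23. ] 474
[14.4 -2.9] 529
[14.3 17.2] 523
[ 14.  -23.1] 482
[-8.5 22. ] 446
[ -8.5 -22.3] 446
```

```bash
python3 -m handwheel '[{"dx":-3,"dy":0,"dz":0,"rx":0,"ry":0,"rz":0,"grip":30},{"dx":-3,"dy":0,"dz":-30,"rx":0,"ry":0,"rz":0,"grip":30},{"dx":-3,"dy":0,"dz":-70,"rx":0,"ry":0,"rz":0,"grip":40},{"dx":-3,"dy":0,"dz":-70,"rx":0,"ry":0,"rz":0,"grip":40},{"dx":-3,"dy":0,"dz":-70,"rx":0,"ry":0,"rz":0,"grip":40},{"dx":-3,"dy":0,"dz":-70,"rx":0,"ry":0,"rz":0,"grip":40},{"dx":-3,"dy":0,"dz":-70,"rx":0,"ry":0,"rz":0,"grip":40},{"dx":-3,"dy":0,"dz":-70,"rx":0,"ry":0,"rz":0,"grip":40}]'; python3 - <<'E'
from h import *
s=observe();print(s['joint_pos'])
go(64.5,-59,130,0)
im=capture('wrist')[:,:,::-1];cv2.imwrite('pics/w9.png',im)
g=cv2.cvtColor(im,cv2.COLOR_BGR2GRAY)
n,l,st,c=cv2.connectedComponentsWithStats((g<45).astype(np.uint8))
for i in range(1,n):
    if 100<st[i][4]<2500: print(c[i].round(1),st[i][4],wray(c[i],.0675),wray(c[i],.045))
E
```

```text
clock: 12.55
tool_pos: [0.526, -0.0711, 0.1417]
eef_rot: [[0.062, 0.998, -0.006], [0.998, -0.062, 0.004], [0.003, -0.006, -1.0]]
ft_force: [0.7, -0.7, -0.3]
grip_width: 0.0399
gripper_force: 0.0
[-0.13595935  0.34927343 -0.32376544  0.90442805  0.00300377  1.49684571]
now heater [-12.1   0.2 141.7] t 12.55 F [ 0.7 -0.7 -0.3] grip 39.9 0.0
row d [76.6 59.3 11.6] r [-0.0064 -0.0035 -0.0002]
[341.5   2.7] 112 [128.8 -12.3  67.5] [136.4 -13.7  45. ]
[415.6 105.1] 229 [ 64.5 -59.3  67.5] [ 64.5 -66.2  45. ]
[516.8 134.4] 783 [  50.5 -139.2   67.5] [  48.9 -155.4   45. ]
[  8.3 188. ] 429 [ 12.9 319.5  67.5] [  6.9 356.9  45. ]
[297.  144.1] 191 [38.3 15.4 67.5] [35.3 17.3 45. ]
[583.8 167.5] 1819 [  29.7 -220.    67.5] [  25.6 -245.7   45. ]
[ 42.1 177.4] 101 [ 21.8 250.   67.5] [ 16.8 279.3  45. ]
[227.3 174.9] 214 [18.8 62.2 67.5] [13.6 69.5 45. ]
[326. 173.] 203 [19.7 -2.8 67.5] [14.5 -3.1 45. ]
[297.7 173. ] 203 [19.7 15.3 67.5] [14.5 17.1 45. ]
[353.6 172.9] 184 [ 19.8 -20.5  67.5] [ 14.6 -22.8  45. ]
[ 73.7 211.3] 131 [ -9.5 212.8  67.5] [-18.1 237.8  45. ]
[633.7 295. ] 527 [-129.8 -406.7   67.5] [-152.5 -454.1   45. ]
[596.7 326.7] 608 [-164.5 -341.    67.5] [-191.2 -380.7   45. ]
[ 33.9 363. ] 143 [-272.2  454.5   67.5] [-311.5  507.6   45. ]
```

View pics/w9.png

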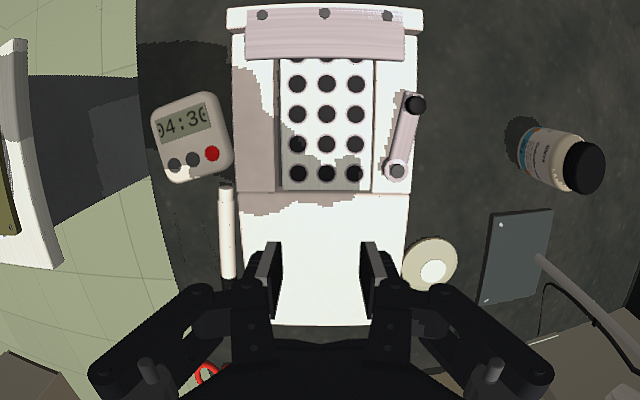

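```bash
python3 -m handwheel '[{"dx":40,"dy":30,"dz":0,"rx":0,"ry":0,"rz":0,"grip":40},{"dx":76.6,"dy":59.3,"dz":0,"rx":0,"ry":0,"rz":0,"grip":40},{"dx":76.6,"dy":59.3,"dz":0,"rx":0,"ry":0,"rz":0,"grip":40},{"dx":76.6,"dy":59.3,"dz":20,"rx":0,"ry":0,"rz":0,"grip":40},{"dx":76.6,"dy":59.3,"dz":40,"rx":0,"ry":0,"rz":0,"grip":40},{"dx":76.6,"dy":59.3,"dz":52,"rx":0,"ry":0,"rz":0,"grip":40},{"dx":76.6,"dy":59.3,"dz":58,"rx":0,"ry":0,"rz":0,"grip":40},{"dx":76.6,"dy":59.3,"dz":59,"rx":0,"ry":0,"rz":0,"grip":40}]'; python3 - <<'E'
from h import *
go(64.5,-59.3,82,0)
E
```

```text
clock: 13.4
tool_pos: [0.5898, 0.0016, 0.0831]
eef_rot: [[0.062, 0.998, -0.006], [0.998, -0.062, 0.003], [0.003, -0.006, -1.0]]
ft_force: [0.1, -0.6, 0.9]
grip_width: 0.0397
gripper_force: 0.0
now heater [ 64.3 -59.   83.1] t 13.4 F [ 0.1 -0.6  0.9] grip 39.7 0.0
row d [0.2 0.3 1.1] r [-0.0058 -0.0031 -0.0005]
```

Now close on the knob.

```bash
python3 -m handwheel '[{"dx":0,"dy":0,"dz":0.5,"rx":-0.005,"ry":-0.003,"rz":0,"grip":25},{"dx":0,"dy":0,"dz":0.5,"rx":-0.005,"ry":-0.003,"rz":0,"grip":12},{"dx":0,"dy":0,"dz":0.5,"rx":-0.005,"ry":-0.003,"rz":0,"grip":12},{"dx":0,"dy":0,"dz":0.5,"rx":-0.005,"ry":-0.003,"rz":0,"grip":12},{"dx":0,"dy":0,"dz":0.5,"rx":-0.005,"ry":-0.003,"rz":0,"grip":12},{"dx":0,"dy":0,"dz":0.5,"rx":-0.005,"ry":-0.003,"rz":0,"grip":12},{"dx":0,"dy":0,"dz":0.5,"rx":-0.005,"ry":-0.003,"rz":0,"grip":12},{"dx":0,"dy":0,"dz":0.5,"rx":-0.005,"ry":-0.003,"rz":0,"grip":12}]'; python3 - <<'E'
from h import *
go(64.5,-59.3,82,0)
s=observe();p=(np.array(s['tool_pos'][:2])-O)@RH*1e3
pv=np.array([20,-51.3]);d=p-pv;a0=np.arctan2(d[1],d[0]);print(np.hypot(*d),a0)
for a in np.linspace(a0,np.pi/2,17)[1:]:
    q=pv+46*np.array([np.cos(a),np.sin(a)])-p; print(round(a,2),'dx %.1f dy %.1f rz %.3f'%(q[0],-q[1],-(a-a0)))
E
```

```text
clock: 14.2
tool_pos: [0.5912, 0.0018, 0.084]
eef_rot: [[0.062, 0.998, 0.002], [0.998, -0.062, 0.0], [0.0, 0.002, -1.0]]
ft_force: [-0.3, 0.4, 5.5]
grip_width: 0.0122
gripper_force: 8.7
now heater [ 64.7 -60.3  84. ] t 14.2 F [-0.3  0.4  5.5] grip 12.2 8.695334494113922
row d [-0.2 -1.   2. ] r [ 0.0023 -0.0003 -0.0002]
45.54828471264845 -0.19881970000712335
-0.09 dx 1.2 dy -4.9 rz -0.111
0.02 dx 1.3 dy -10.0 rz -0.221
0.13 dx 0.9 dy -15.1 rz -0.332
0.24 dx -0.0 dy -20.1 rz -0.442
0.35 dx -1.5 dy -25.0 rz -0.553
0.46 dx -3.5 dy -29.6 rz -0.664
0.58 dx -6.1 dy -34.0 rz -0.774
0.69 dx -9.1 dy -38.1 rz -0.885
0.8 dx -12.5 dy -41.9 rz -0.995
0.91 dx -16.3 dy -45.2 rz -1.106
1.02 dx -20.5 dy -48.1 rz -1.217
1.13 dx -25.0 dy -50.6 rz -1.327
1.24 dx -29.7 dy -52.5 rz -1.438
1.35 dx -34.6 dy -53.9 rz -1.548
1.46 dx -39.6 dy -54.7 rz -1.659
1.57 dx -44.7 dy -55.0 rz -1.770
```

```bash
python3 -m handwheel '[{"dx":1.2,"dy":-4.9,"dz":-2,"rx":0,"ry":0,"rz":-0.11,"grip":11.5},{"dx":1.3,"dy":-10,"dz":-2,"rx":0,"ry":0,"rz":-0.22,"grip":11.5},{"dx":0.9,"dy":-15,"dz":-2,"rx":0,"ry":0,"rz":-0.33,"grip":11.5},{"dx":0,"dy":-20,"dz":-2,"rx":0,"ry":0,"rz":-0.44,"grip":11.5},{"dx":-1.5,"dy":-25,"dz":-2,"rx":0,"ry":0,"rz":-0.55,"grip":11.5},{"dx":-3.5,"dy":-29.6,"dz":-2,"rx":0,"ry":0,"rz":-0.66,"grip":11.5},{"dx":-6,"dy":-34,"dz":-2,"rx":0,"ry":0,"rz":-0.77,"grip":11.5},{"dx":-9,"dy":-38,"dz":-2,"rx":0,"ry":0,"rz":-0.885,"grip":11.5}]'; python3 - <<'E'
from h import *
go(64.5,-59.3,82,0)
s=observe();p=(np.array(s['tool_pos'][:2])-O)@RH*1e3; R=np.array(s['eef_rot'])
pv=np.array([20,-51.3]);d=p-pv;a0=np.arctan2(d[1],d[0]);print(np.hypot(*d),a0)
for a in np.linspace(a0,np.pi/2+.01,9)[1:]:
    q=pv+46*np.array([np.cos(a),np.sin(a)])-p; w=R.T@np.r_[RH@q,0]; print(round(a,2),'dx %.1f dy %.1f rz %.3f'%(w[0],w[1],-(a-a0)))
E
```

```text
clock: 15.0
tool_pos: [0.5524, -0.0054, 0.0844]
eef_rot: [[-0.736, 0.677, 0.001], [0.677, 0.736, -0.001], [-0.002, 0.0, -1.0]]
ft_force: [3.0, -1.3, -4.8]
grip_width: 0.0119
gripper_force: 13.5
now heater [ 55.  -22.1  84.4] t 15.0 F [ 3.  -1.3 -4.8] grip 11.9 13.463666886091232
row d [-23.   30.8   2.5] r [0.0009 0.0016 0.8893]
45.639443690678 0.695247405009528
0.81 dx 1.1 dy -5.0 rz -0.111
0.92 dx 1.2 dy -10.1 rz -0.221
1.03 dx 0.8 dy -15.1 rz -0.332
1.14 dx -0.2 dy -20.1 rz -0.443
1.25 dx -1.7 dy -25.0 rz -0.553
1.36 dx -3.8 dy -29.6 rz -0.664
1.47 dx -6.3 dy -34.0 rz -0.775
1.58 dx -9.3 dy -38.1 rz -0.886
```

```bash
python3 -m handwheel '[{"dx":1.1,"dy":-5,"dz":0.7,"rx":0,"ry":0,"rz":-0.11,"grip":11.5},{"dx":1.2,"dy":-10,"dz":0.7,"rx":0,"ry":0,"rz":-0.22,"grip":11.5},{"dx":0.8,"dy":-15,"dz":0.7,"rx":0,"ry":0,"rz":-0.33,"grip":11.5},{"dx":-0.2,"dy":-20,"dz":0.7,"rx":0,"ry":0,"rz":-0.44,"grip":11.5},{"dx":-1.7,"dy":-25,"dz":0.7,"rx":0,"ry":0,"rz":-0.55,"grip":11.5},{"dx":-3.8,"dy":-29.6,"dz":0.7,"rx":0,"ry":0,"rz":-0.66,"grip":11.5},{"dx":-6.3,"dy":-34,"dz":0.7,"rx":0,"ry":0,"rz":-0.775,"grip":11.5},{"dx":-9.3,"dy":-38,"dz":0.7,"rx":0,"ry":0,"rz":-0.885,"grip":11.5}]'; python3 - <<'E'
from h import *
go(20,-5.3,82,0)
s=observe();print(s['joint_pos'])
p=(np.array(s['tool_pos'][:2])-O)@RH*1e3;d=p-[20,-51.3];print(np.hypot(*d),np.arctan2(d[1],d[0])+.6)
E
```

```text
clock: 15.8
tool_pos: [0.534, -0.039, 0.0843]
eef_rot: [[-0.99, -0.141, 0.003], [-0.141, 0.99, 0.001], [-0.003, 0.0, -1.0]]
ft_force: [3.2, 0.2, -1.3]
grip_width: 0.0116
gripper_force: 13.7
now heater [20.4 -5.8 84.3] t 15.8 F [ 3.2  0.2 -1.3] grip 11.6 13.674407601356506
row d [ 0.5 -0.3  2.3] r [2.6000e-03 1.6000e-03 1.7745e+00]
[-0.07341605  0.40780288 -0.40409875  0.75641369  0.00090209 -0.21531917]
45.547762700553136 2.1623094744551463
```

```bash
python3 -m handwheel '[{"dx":0,"dy":-0.8,"dz":0,"rx":0,"ry":0,"rz":0,"grip":11.5},{"dx":0,"dy":-0.8,"dz":0,"rx":0,"ry":0,"rz":0,"grip":11.5},{"dx":0,"dy":-0.4,"dz":0,"rx":0,"ry":0,"rz":0,"grip":35},{"dx":0,"dy":-0.4,"dz":0,"rx":0,"ry":0,"rz":0,"grip":35},{"dx":0,"dy":-0.4,"dz":-3,"rx":0,"ry":0,"rz":0,"grip":35},{"dx":0,"dy":-0.4,"dz":-30,"rx":0,"ry":0,"rz":0,"grip":35},{"dx":0,"dy":-0.4,"dz":-70,"rx":0,"ry":0,"rz":0,"grip":35},{"dx":0,"dy":-0.4,"dz":-110,"rx":0,"ry":0,"rz":0,"grip":35}]'; python3 - <<'E'
from h import *
go(-80,0,200,0)
E
```

```text
clock: 16.6
tool_pos: [0.5319, -0.0393, 0.1955]
eef_rot: [[-0.991, -0.136, -0.001], [-0.136, 0.991, 0.0], [0.001, 0.0, -1.0]]
ft_force: [0.6, 0.3, -0.9]
grip_width: 0.0348
gripper_force: 0.0
now heater [ 20.   -3.6 195.5] t 16.6 F [ 0.6  0.3 -0.9] grip 34.8 0.0
row d [ 23.3 -97.3  -4.5] r [-9.0000e-04 -1.4000e-03  1.7695e+00]
```

```bash
python3 -m handwheel '[{"dx":80,"dy":0,"dz":-20,"rx":0,"ry":0,"rz":0,"grip":35},{"dx":180,"dy":0,"dz":-20,"rx":0,"ry":0,"rz":0,"grip":35},{"dx":180,"dy":0,"dz":-20,"rx":0,"ry":0,"rz":0,"grip":35},{"dx":180,"dy":0,"dz":-20,"rx":0,"ry":0,"rz":0,"grip":35},{"dx":180,"dy":0,"dz":-20,"rx":0,"ry":0,"rz":0,"grip":35},{"dx":180,"dy":0,"dz":-20,"rx":0,"ry":0,"rz":0,"grip":35},{"dx":180,"dy":0,"dz":-20,"rx":0,"ry":0,"rz":0,"grip":35},{"dx":180,"dy":0,"dz":-20,"rx":0,"ry":0,"rz":0,"grip":35}]'; python3 - <<'E'
from h import *
t=capture('top')[:,:,::-1];s=capture('scene')[:,:,::-1]
a=cv2.resize(t[178:248,260:372],None,fx=5,fy=5,interpolation=cv2.INTER_CUBIC)
b=cv2.resize(s[180:264,264:384],None,fx=4.6,fy=4.2,interpolation=cv2.INTER_CUBIC)[:350]
cv2.imwrite('pics/f.png',np.vstack([a[:, :552],b[:240]]) if 0 else cv2.resize(np.hstack([a[:350],b[:350]]),(800,252)))
E
```

```text
clock: 17.4
tool_pos: [0.3561, -0.064, 0.2146]
eef_rot: [[-0.991, -0.137, 0.002], [-0.137, 0.991, 0.0], [-0.002, -0.0, -1.0]]
ft_force: [0.3, -0.3, -0.4]
grip_width: 0.035
gripper_force: 0.0
```

View pics/f.png

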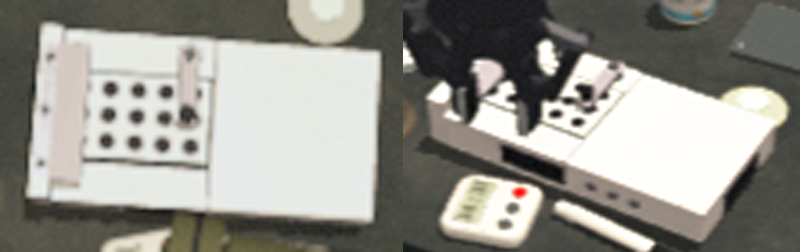

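The final picture shows the block level in the recess with its front row of wells under the lip. The latch lies across it, with the knob at about (186,117), and the timer, pen and dish are where they were.

```bash
python3 -c "
from cell import *
print(hand_in())"
```

```text
the job is handed in; nothing more can be done
None
```

I handed the job in at about 17.5 s on the robot's clock: the tube block lies level in the recess with its front end under the lip, the latch is swung across it and released, and the bench items visible in the final check picture had not moved.

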